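# Open the cobbler's locked die case

## Robot

A 6-joint arm with a two-finger parallel gripper is mounted at the origin on the work surface. World frame = base frame: x ahead of the robot, y to its left, z up, the work surface at z = 0. Lengths are in m, angles in degrees, forces in N, time in s.
With the tool pointing down it reaches from about 0.3 to 0.75 m from the base axis. Payload 8.5 kg.
Tool frame: the origin (TCP) lies midway between the tips of the shut fingers; the grasp point (between the pads) lies 19 mm behind it (env.tcp_to_grasp is the z of the grasp point in the tool frame, in m); z points along the fingers, y is the line along which they close (so a half turn about z gives the same grasp; the last joint's range is limited). The gripper opens to 85 mm and grips with 20 to 120 N. Pads are 22 mm wide; open, the fingers measure 114 mm over their backs; the gripper's body (76 mm by 85 mm) begins 54 mm behind the grasp point. The pads swing forward as they close: fully open they stand 13 mm farther back than shut.
Start: joints at [-80.632, 21.807, 74.336, -0, 83.858, -12.336], TCP at [0.203, -0.511, 0.231] pointing down, gripper open.
Joint ranges: [-178.18, 178.18], [-50.72, 133.34], [12.68, 142.11], [-81.47, 261.47], [9.98, 163.14], [-165.26, 165.26]. Speed limits (degrees/s): [136.94, 136.94, 180, 180, 180, 180].

## Interface

Orientations are given as a 3x3 rotation matrix whose columns are the frame's x, y, z axes.
In Python, from rig import env, imaging, job, models gives the robot as it stands. The module is installed in compiled form; this text tells all that it offers.
- The arm moves only by the tool jog_arm, never from a script. Its argument "plan" is text: rows parted by semicolons, each of 7 numbers parted by spaces: the turn, a rotation vector about the tool's x, y, z in degrees, then the shift along the tool's x, y, z in cm, then the closure in counts, from 0 (fully open) to 255 (shut). In form: rx ry rz x y z claw; .... A call has 1 to 10 rows; each row shifts and turns the commanded pose from where the row before left it, along the tool's axes as they then stand; what a row does not reach is not made up. A row lasts 1/12 s, in which the tool goes at most 41.7 mm and 7.16 degrees, less where a joint would pass 70% of its speed; a pose out of reach is approached as far as the arm can. A call with a gripper value outside its range is refused whole. The fingers move at their own pace and stop on an object; "grip_force" is the grip in N (left out, the last holds). Time passes only in rows, so rows that do not move let the fingers close. It gives the time, the measured TCP pose, the force, the opening and the grip force at its end, in the units of the state.
- env.observe(): the state, without advancing time (a new reading comes with each control period).
- imaging.get_image(name): name is "side" or "top"; returns a dict with "pixels" (480x640x3 uint8, red, green, blue), "depth" (480x640 float32, m along the optical axis (not along the pixel's ray), 0 where there is no reading), "fov_y" (degrees; the focal length in pixels is half the picture's height over the tangent of half this angle, whatever the lens; pixels are square), "cx", "cy" (the principal point, pixels), "distortion" ([k1, k2, p1, p2, k3] as OpenCV has them; the pictures are not rectified), "world_from_camera" (4x4, takes a point from camera to world coordinates). Camera axes: x right, y down, z forward; pixel columns grow to the right and rows downward; lengths in m; the calibration is good to about 2 mm. A picture is of the moment at which its call begins.
- job.close_job(): hands the job in; it is judged then, once.
Trained networks look in the newest picture that a camera, given by its name, has taken for a name from the list of things; names that differ only in an ending like _2 or _b are one class to them, and where a whole thing is asked for, a point or a joint stands for the part that bears it (a point fixed in the world has none). Each returns a list of dicts, best first, with "confidence" (0 to 1); they miss things now and then, are a little off and sometimes report something else, mostly with a low value. They report only what shows in the picture. A call takes as long as a camera call.
- models.outline_of(camera, query): "region" (480x640 bool, what is visible of it) and "bbox" ([centre column, centre row, width, height] in pixels, round what is visible of it).
- models.tip_of(camera, query): "at" ([column, row] in pixels: a listed point, or the origin of a listed thing).
The state is a dict: "time_s": time; "q": joint angles; "qvel": joint speeds; "joint_efforts": joint torques, N m; "position": TCP position; "tool_rot": TCP orientation; "ft_force": force on the tool from outside, world axes, zero at the start; "wrist_torque": the same for the moment, N m; "grip_width": finger opening in m; "gripper_force": force on a finger pad.
Only numpy, scipy, OpenCV 4.12 (cv2) and the standard library are available. Lean on these libraries where they do the work, as an engineer would, in place of code of your own. Each camera call takes 0.05 s, during which the arm holds its last target. There are 200 camera calls.

## Task

Open the steel die case on the cobbler's bench: slide its safety bolt by the thumb-piece all the way home against the stop post, pushing firmly but without ramming the post, then swing the latch bar right up so that it stands upright by itself with the lid still shut, and then raise the lid by its handle until it stands at least half open by itself, with the bar still up. Leave the other things on the bench where they are and let go of everything at the end.

Things in the scene. Friction and masses are not known exactly. Their poses are not given: they have to be found in the camera images.
- case: Grey steel case fixed to the bench: box x -85..85, y -105..105, 75 mm high (mm, case frame), with a latch rail along its front, x -135..-85, y -155..130, 72 high. Origin: centre of the box's underside; x points from the rail (robot side) to the lid hinge, y left along the rail, z up. All offsets given are in this frame.
- thumb_top (a point): Centre of the top of the thumb-piece, a steel block 26 (x) x 12 (y) x 32 mm high on the sliding safety bolt; top at z 157.5, x -110. Push its -y face towards +y (free room there above the bolt). It is clamped anywhere within 12 mm either way along the bolt, differently each time, so where it stands does not tell the travel left: feel for the stop.
- bolt_middle (a point): Fixed point on the rail (x -110, y 60, z 125.5) at the height of the bolt's top. The bolt is a flat steel bar, 26 x 91 x 8 mm, sliding along y. Locked, its -y end lies over the latch bar's free end so the bar cannot lift. It resists with about 5 N, stays where left, and meets the stop post after 16 to 44 mm. The bar is free only in the last 2 mm before the post.
- stop_post: Upright steel post, 34 x 14 x 30 mm, fixed at the +y end of the bolt's bed. Origin: centre of its underside, x -110, y 120, z 116.5; the face that stops the bolt is at y 113. Rigid, but it must not be pressed with more than 20 N.
- bar_grip (a point): Grip point on the latch bar's centre line, 120 mm from its pivot, 30 mm from its free end. Square steel bar 12 x 12 mm, lying along +y at x -110, z 110. Beside it fingertips have room down to z 88. With the bolt home it swings up about its pivot, free end up and over to -y: about 3 N at the grip; it stays at any angle.
- bar_lug (a point): End of the bar's side lug (12 mm thick, 62 to 84 mm from the pivot) that reaches from the bar to x -72, over the lid's front edge, and holds the lid shut while the bar lies down.
- bar_pivot (a point): Pivot of the latch bar, at x -110, y -130, z 110; its axis is parallel to the case's x axis.
- latch_bar (a joint): Angle of the latch bar in rad: 0 lying shut, 1.57 upright, 1.9 at its limit (leaning to -y).
- lid_grip (a point): Centre of the lid's handle: a round steel bar along y, 100 mm long, about 12 mm thick, on two end posts, 35 mm above the lid's top. With the lid shut it is at x -45, y 0, z 122.5.
- lid_hinge (a point): Middle of the lid's hinge line, x 85, y 0, z 75.5, parallel to the case's y axis. The lid is 170 x 200 x 12 mm, its top at z 87.5 when shut.
- lid (a joint): Angle of the lid in rad: 0 shut, grows as its front edge rises, 1.9 at its limit. Lifting takes about 8 N at the handle; the stiff hinge keeps it at any angle.
- shoe: Bystander: black shoe, about 265 x 80 x 86 mm. Origin under its centre.
- shoe_last: Bystander: wooden shoe last, about 245 x 74 x 75 mm. Origin under its centre.
- polish_tin: Bystander: flat round steel tin, 72 mm across, 26 mm high. Origin under its centre.
- glue_can: Bystander: round can, 72 mm across, 100 mm high. Origin under its centre.
- hammer: Bystander: hammer lying on the bench in front of the case. Origin under its middle.
- brush: Bystander: brush lying on the bench. Origin under its middle.
- wax_puck: Bystander: brown round puck, 50 mm across, 22 mm high. Origin under its centre.

How it is judged:
By the outcome, as a careful person would: the job done as asked, in the order asked, and still so for the second after the job is handed in, with the robot touching nothing.
It also fails if it takes over 67 s, if anything falls off the work surface, if the arm or the gripper's body presses on something with over 40 N, if the wrist force passes 120 N, or if a joint passes its speed limit or range.

## Working session

There is one attempt and no reset: what is moved stays moved. The work goes in short steps, Python scripts to look and compute and a tool call to move; the robot and the scene stay as the last step left them, time stands still between calls to the robot, and variables do not carry over. Pictures are saved under pics/ and viewed, at most 10 in all, crops included, and the job is handed in when it is done.

Besides the shell and the picture viewer there is one more tool, called after ">>>" as name(argument=value, ...) on one line, values as JSON. jog_arm: Moves the arm, as the interface text tells. Its arguments: {"type":"object","properties":{"plan":{"type":"string"},"grip_force":{"type":"number"}},"required":["plan"]}

```bash
mkdir -p pics; cat > h.py <<'E'
import numpy as np, cv2
from rig import env, imaging, job, models
def cam(n):
    im=imaging.get_image(n); f=240/np.tan(np.radians(im['fov_y']/2))
    im['K']=np.array([[f,0,im['cx']],[0,f,im['cy']],[0,0,1]]); im['D']=np.array(im['distortion'],float); return im
def ray(im,uv):
    p=cv2.undistortPoints(np.array([[uv]],float),im['K'],im['D'])[0,0]
    T=np.array(im['world_from_camera']); return T[:3,3],T[:3,:3]@np.array([p[0],p[1],1])
def at_z(im,uv,z):
    o,d=ray(im,uv); return o+d*(z-o[2])/d[2]
def at_depth(im,uv):
    u,v=np.round(uv).astype(int); o,d=ray(im,uv); return o+d*im['depth'][v,u]
def proj(im,P):
    T=np.linalg.inv(np.array(im['world_from_camera'])); r=cv2.Rodrigues(T[:3,:3])[0]
    return cv2.projectPoints(np.array(P,float).reshape(-1,3),r,T[:3,3],im['K'],im['D'])[0].reshape(-1,2)
E
python3 - <<'E'
from h import *
np.set_printoptions(precision=4,suppress=True)
Z=dict(case=0,thumb_top=.1575,bolt_middle=.1255,stop_post=.1165,bar_grip=.110,bar_pivot=.110,lid_grip=.1225,lid_hinge=.0755,bar_lug=.11)
for n in('top','side'):
    im=cam(n); cv2.imwrite(f'pics/{n}0.png',im['pixels'][:,:,::-1]); print(n,np.array(im['world_from_camera'])[:3,3])
    for k,z in Z.items():
        r=models.tip_of(n,k)
        for q in r[:1]: print(k,q['at'],round(q['confidence'],2),at_z(im,q['at'],z),at_depth(im,q['at']))
s=env.observe();print(s['time_s'],s['tool_rot'],s['ft_force'],env.tcp_to_grasp)
E
```

```text
top [ 0.4254 -0.02    1.3901]
case [309.8, 206.4] 0.76 [ 0.6216 -0.0158  0.    ] [ 0.6093 -0.0161  0.0871]
thumb_top [286.7, 242.7] 0.42 [0.5216 0.0337 0.1575] [0.5216 0.0337 0.1572]
bolt_middle [275.1, 243.5] 0.61 [0.5226 0.0605 0.1255] [0.5228 0.0607 0.1225]
stop_post [250.6, 245.8] 0.53 [0.5186 0.1152 0.1165] [0.5186 0.1151 0.1174]
bar_grip [306.9, 247.7] 0.57 [ 0.5138 -0.009   0.11  ] [ 0.5125 -0.0091  0.1286]
bar_pivot [361.7, 253.9] 0.82 [ 0.499  -0.1302  0.11  ] [ 0.4986 -0.1297  0.1162]
lid_grip [308.4, 220.7] 0.95 [ 0.5725 -0.0128  0.1225] [ 0.5769 -0.0126  0.0848]
lid_hinge [312.1, 165.7] 0.58 [ 0.7056 -0.0221  0.0755] [ 0.7028 -0.0221  0.0886]
bar_lug [328.5, 231.7] 0.82 [ 0.549  -0.0572  0.11  ] [ 0.5512 -0.0579  0.0875]
side [-0.2318 -1.2409  1.0018]
case [332.1, 287.9] 0.63 [ 0.6121 -0.0224  0.    ] [ 0.5515 -0.11    0.072 ]
bar_pivot [201.5, 236.4] 0.73 [0.3308 0.2644 0.11  ] [ 0.2123 -0.0526  0.2978]
lid_hinge [356.7, 257.6] 0.58 [ 0.6979 -0.0177  0.0755] [ 0.6853 -0.0343  0.088 ]
1.0 [[ 0.9291  0.3698  0.    ]
 [ 0.3698 -0.9291  0.    ]
 [ 0.     -0.     -1.    ]] [-0.2027 -0.1712 -0.2657] -0.0187
```

View pics/top0.png

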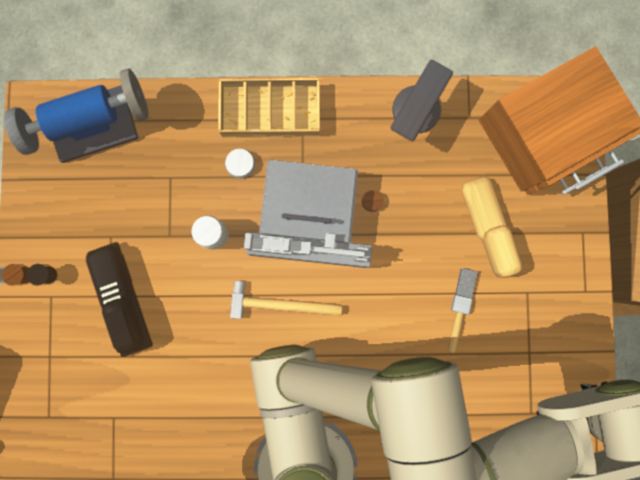

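View pics/side0.png

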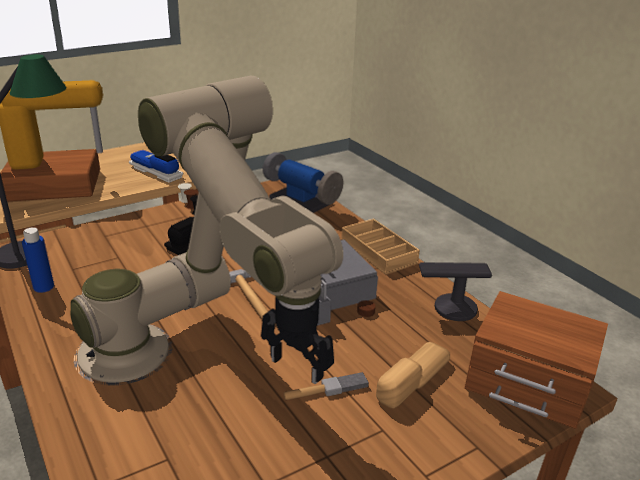

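The top view shows the case turned slightly, with its rail running from about (245,245) to (370,260) and the hammer in front at (290,302). The side view shows the arm clear of the case. I'll fit the case pose next.

```bash
cat >> h.py <<'E'
def cloud(im):
    v,u=np.mgrid[0:480,0:640]; p=cv2.undistortPoints(np.stack([u,v],-1).reshape(-1,1,2).astype(float),im['K'],im['D']).reshape(-1,2)
    d=im['depth'].reshape(-1); T=np.array(im['world_from_camera'])
    P=np.c_[p*d[:,None],d]@T[:3,:3].T+T[:3,3]; return P.reshape(480,640,3)
E
python3 - <<'E'
from h import *
np.set_printoptions(precision=4,suppress=True)
L={'thumb':None}
M=[((-.110,.060),(.5226,.0605)),((-.110,.120),(.5186,.1152)),((-.110,-.010),(.5138,-.009)),((-.11,-.13),(.499,-.1302)),((-.045,0),(.5725,-.0128)),((.085,0),(.7056,-.0221)),((-.072,-.057),(.549,-.0572))]
A=np.array([m[0] for m in M]);B=np.array([m[1] for m in M])
a,b=A-A.mean(0),B-B.mean(0); th=np.arctan2((a[:,0]*b[:,1]-a[:,1]*b[:,0]).sum(),(a*b).sum())
R=np.array([[np.cos(th),-np.sin(th)],[np.sin(th),np.cos(th)]]); t=B.mean(0)-R@A.mean(0)
print(np.degrees(th),t,B-(A@R.T+t))
im=cam('top'); P=cloud(im); 
m=(P[...,2]>.06)&(P[...,2]<.2)&(abs(P[...,0]-t[0])<.2)&(abs(P[...,1]-t[1])<.2)
rect=cv2.minAreaRect(P[m&(P[...,2]<.092)&(((P[...,:2]-t)@R)[...,0]>-.06)][:,:2].astype(np.float32)); print('lidrect',rect)
C=(P[...,:2]-t)@R  # case coords
rl=m&(P[...,2]>.14)
print('z>.14',np.c_[C[rl],P[rl][:,2]]*1000)
for lo,hi in((.065,.08),(.11,.135)):
    k=m&(P[...,2]>lo)&(P[...,2]<hi)&(C[...,0]<-.08); print(lo,C[k].min(0),C[k].max(0),k.sum())
q=np.array([[-.085,-.105,.0755],[.085,-.105,.0755],[.085,.105,.0755],[-.085,.105,.0755],[-.135,-.155,.072],[-.135,.13,.072],[-.11,-.13,.116],[-.11,.02,.116],[-.045,-.05,.1285],[-.045,.05,.1285],[-.127,.113,.1465],[-.093,.113,.1465]])
w=np.c_[q[:,:2]@R.T+t,q[:,2]]; uv=proj(im,w)
S=5; x0,y0=235,150
cr=cv2.resize(im['pixels'][y0:y0+120,x0:x0+150,::-1],None,fx=S,fy=S,interpolation=cv2.INTER_CUBIC)
for p in uv: cv2.circle(cr,tuple(int(v) for v in ((p-[x0,y0]+.5)*S)),3,(0,0,255),-1)
cv2.imwrite('pics/c1.png',cr)
E
```

```text
-5.591227440424784 [ 0.6218 -0.0121] [[ 0.0044  0.0022]
 [-0.0054 -0.0029]
 [ 0.0025  0.0023]
 [-0.0006  0.0006]
 [-0.0045 -0.0051]
 [-0.0008 -0.0017]
 [ 0.0044  0.0046]]
lidrect ((0.635148823261261, -0.013303220272064209), (0.21047869324684143, 0.14949598908424377), 83.4738998413086)
z>.14 [[ -90.2126  128.3758  143.5978]
 [ -90.1703  125.9979  145.3825]
 [ -89.8381  124.0448  143.7133]
 [ -89.4206  122.2062  141.0384]
 [ -89.4291  119.7633  143.4193]
 [ -92.7526  127.5888  148.1931]
 [ -92.2872  125.8475  144.8607]
 [ -91.9973  123.8354  143.6724]
 [ -92.3459  120.8964  150.2214]
 [ -91.7936  119.2633  145.8543]
 [ -91.6451  117.0491  146.3756]
 [ -91.7111  114.5422  149.4795]
 [ -94.4893  128.0205  142.9972]
 [ -94.7613  125.1549  148.7628]
 [ -93.9479  123.9379  141.051 ]
 [ -93.8451  121.6437  142.1604]
 [ -93.9135  119.1056  145.3812]
 [ -93.7651  116.8895  145.9157]
 [ -93.4637  114.89    144.566 ]
 [ -96.6581  127.7958  143.0763]
 [ -96.8875  124.9823  148.4277]
 [ -96.6601  120.4506  150.3925]
 [ -95.9626  119.0542  144.0017]
 [ -95.9071  116.6993  145.7211]
 [ -99.3688  126
[... 4426 characters left out ...]
6  144.4039]
 [-116.2514   42.5492  158.6748]
 [-115.9562   40.5159  157.0176]
 [-115.8302   38.3364  158.0118]
 [-115.5387   36.293   156.421 ]
 [-115.2947   34.2071  155.5775]
 [-115.1553   32.0405  156.3585]
 [-118.5307   42.2122  161.1304]
 [-117.9247   40.4591  154.4188]
 [-117.9556   38.1407  157.9656]
 [-117.8136   35.977   158.7257]
 [-117.4674   33.9774  156.2193]
 [-117.218    31.895   155.2686]
 [-119.4866   43.101   141.7729]
 [-119.9411   40.366   152.475 ]
 [-119.9382   38.0688  155.5696]
 [-119.9008   35.8123  158.0795]
 [-119.9112   33.5263  161.3628]
 [-119.4964   31.5837  157.6616]]
0.065 [-0.1352 -0.1528] [-0.0805  0.1901] 1313
0.11 [-0.1267 -0.1395] [-0.0805  0.1243] 1258
```

View pics/c1.png

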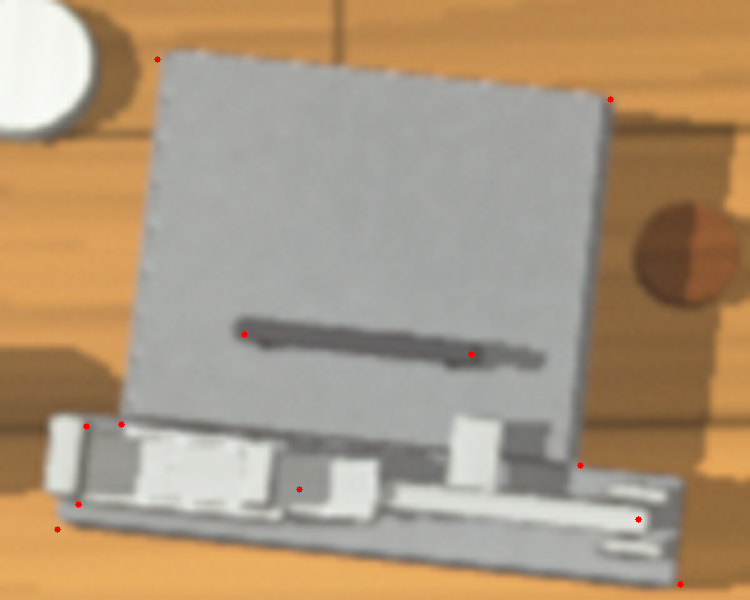

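The overlay shows the fit about 1° under-rotated: the handle ends at (237,328) and (475,354) slope more than the dots do. With the lid rectangle, the stop-post pixels and the pivot, I get yaw -6.5° and an origin of (0.623, -0.012). The thumb is at y≈35. I'll use tool x = case y and tool y = case x throughout.

```bash
cat >> h.py <<'E'
th=np.radians(-6.5); RC=np.array([[np.cos(th),-np.sin(th),0],[np.sin(th),np.cos(th),0],[0,0,1]]); TC=np.array([.623,-.012,0])
def show(target=None):
    s=env.observe(); c=RC.T@(np.array(s['position'])-TC)*1000
    print('t',round(s['time_s'],2),'case mm',c.round(1),'F case',(RC.T@np.array(s['ft_force'])).round(1),'grip',round(s['grip_width']*1000,1),s['gripper_force'])
    T=RC.T@np.array(s['tool_rot']); print('rot',T.round(3).tolist())
    if target is not None: print('tool shift cm',(T.T@(np.array(target)-c)/10).round(2))
E
echo ok
```

```text
ok
```

>>> jog_arm(plan="0 0 -6.87 0 0 0 255;0 0 -6.87 0 0 0 255;0 0 -6.87 0 0 0 255;0 0 -6.87 0 0 0 255;0 0 -6.87 0 0 0 255;0 0 -6.87 0 0 0 255;0 0 -6.87 0 0 0 255;0 0 -6.87 0 0 0 255;0 0 -6.87 0 0 0 255;0 0 0 0 0 0 255", grip_force=30)

```text
time_s: 1.88
position: [0.2034, -0.511, 0.2313]
tool_rot: [[0.108, 0.994, 0.0], [0.994, -0.108, -0.0], [-0.0, 0.0, -1.0]]
ft_force: [0.3, -0.3, 0.2]
grip_width: -0.0
gripper_force: 0.0
```

```bash
python3 -c "
from h import *
show((-110,4,231))"
```

```text
t 1.88 case mm [-360.4 -543.3  231.3] F case [ 0.3 -0.3  0.2] grip -0.0 0.0
rot [[-0.005, 1.0, 0.0], [1.0, 0.005, -0.0], [-0.0, 0.0, -1.0]]
tool shift cm [5.461e+01 2.531e+01 3.000e-02]
```

>>> jog_arm(plan="0 0 0 2.73 1.26 0 255;0 0 0 2.73 1.26 0 255;0 0 0 2.73 1.26 0 255;0 0 0 2.73 1.26 0 255;0 0 0 2.73 1.26 0 255;0 0 0 2.73 1.26 0 255;0 0 0 2.73 1.26 0 255;0 0 0 2.73 1.26 0 255;0 0 0 2.73 1.26 0 255;0 0 0 2.73 1.26 0 255")

```text
time_s: 2.72
position: [0.3598, -0.2526, 0.2315]
tool_rot: [[0.117, 0.993, 0.0], [0.993, -0.117, -0.0], [-0.0, 0.0, -1.0]]
ft_force: [-0.1, -1.0, -0.1]
grip_width: -0.0001
gripper_force: 0.0
```

>>> jog_arm(plan="0 0 0 2.73 1.26 0 255;0 0 0 2.73 1.26 0 255;0 0 0 2.73 1.26 0 255;0 0 0 2.73 1.26 0 255;0 0 0 2.73 1.26 0 255;0 0 0 2.73 1.26 0 255;0 0 0 2.73 1.26 0 255;0 0 0 2.73 1.26 0 255;0 0 0 2.73 1.26 0 255;0 0 0 0 0 0 255")

```text
time_s: 3.55
position: [0.5013, -0.019, 0.2313]
tool_rot: [[0.113, 0.994, 0.001], [0.994, -0.113, 0.001], [0.001, 0.001, -1.0]]
ft_force: [-0.6, 0.2, -0.6]
grip_width: -0.0001
gripper_force: 0.0
```

```bash
python3 -c "
from h import *
show((-110,4,133))"
```

```text
t 3.55 case mm [-120.2  -20.7  231.3] F case [-0.7  0.1 -0.6] grip -0.1 0.0
rot [[-0.0, 1.0, 0.001], [1.0, 0.0, 0.001], [0.001, 0.001, -1.0]]
tool shift cm [2.46 1.01 9.83]
```

Next, down beside the thumb, then creep toward it.

>>> jog_arm(plan="0 0 0 1.2 0.5 1 255;0 0 0 1.2 0.5 1 255;0 0 0 0 0 2.6 255;0 0 0 0 0 2.6 255;0 0 0 0 0 2 255;0 0 0 0 0 0.6 255;0 0 0 0 0 0 255;0 0 0 0 0 0 255")

```text
time_s: 4.22
position: [0.5127, -0.0001, 0.1342]
tool_rot: [[0.114, 0.993, 0.001], [0.993, -0.114, -0.0], [-0.0, 0.001, -1.0]]
ft_force: [-0.8, -0.3, 1.0]
grip_width: 0.0001
gripper_force: 0.0
```

```bash
python3 -c "
from h import *
show((-110,18,133))
im=cam('top'); cv2.imwrite('pics/t2.png',cv2.resize(im['pixels'][150:270,235:385,::-1],None,fx=4,fy=4,interpolation=2))"
```

```text
t 4.22 case mm [-110.9   -0.7  134.2] F case [-0.8 -0.4  1. ] grip 0.1 0.0
rot [[0.001, 1.0, 0.001], [1.0, -0.001, -0.0], [-0.0, 0.001, -1.0]]
tool shift cm [1.87 0.09 0.12]
```

>>> jog_arm(plan="0 0 0 0.4 0 0 255;0 0 0 0.4 0 0 255;0 0 0 0.2 0 0 255;0 0 0 0 0 0 255")

```text
time_s: 4.6
position: [0.5136, 0.0106, 0.1338]
tool_rot: [[0.112, 0.994, 0.001], [0.994, -0.112, -0.0], [0.0, 0.001, -1.0]]
ft_force: [-0.3, -0.5, -0.7]
grip_width: -0.0002
gripper_force: 0.0
```

>>> jog_arm(plan="0 0 0 0.3 0 0 255;0 0 0 0.3 0 0 255;0 0 0 0.3 0 0 255;0 0 0 0.2 0 0 255;0 0 0 0.2 0 0 255;0 0 0 0.2 0 0 255")

```text
time_s: 5.1
position: [0.5151, 0.0246, 0.1334]
tool_rot: [[0.113, 0.994, -0.0], [0.994, -0.113, -0.001], [-0.001, 0.0, -1.0]]
ft_force: [-0.8, -5.6, 0.7]
grip_width: 0.0002
gripper_force: 2.6
```

>>> jog_arm(plan="0 0 0 0.2 0 0 255;0 0 0 0.2 0 0 255;0 0 0 0.2 0 0 255")

```text
time_s: 5.35
position: [0.5158, 0.0305, 0.1334]
tool_rot: [[0.113, 0.994, -0.0], [0.994, -0.113, -0.001], [-0.001, 0.0, -1.0]]
ft_force: [-1.3, -5.6, 1.1]
grip_width: -0.0001
gripper_force: 2.6
```

```bash
python3 -c "
from h import *
show((-110,60,133))"
```

```text
t 5.35 case mm [-111.3   30.1  133.4] F case [-0.7 -5.7  1.1] grip -0.1 2.596505383735348
rot [[-0.0, 1.0, 0.0], [1.0, 0.0, -0.001], [-0.001, 0.0, -1.0]]
tool shift cm [2.99 0.13 0.04]
```

>>> jog_arm(plan="0 0 0 0.1 0 0 255;0 0 0 0.1 0 0 255;0 0 0 0.1 0 0 255")

```text
time_s: 5.6
position: [0.5162, 0.0336, 0.1334]
tool_rot: [[0.113, 0.994, -0.0], [0.994, -0.113, -0.001], [-0.001, 0.0, -1.0]]
ft_force: [-0.2, -4.7, 0.9]
grip_width: 0.0001
gripper_force: 2.5
```

>>> jog_arm(plan="0 0 0 0.1 0 0 255;0 0 0 0.1 0 0 255;0 0 0 0.1 0 0 255")

```text
time_s: 5.85
position: [0.5165, 0.0365, 0.1334]
tool_rot: [[0.113, 0.994, -0.0], [0.994, -0.113, -0.001], [-0.001, 0.0, -1.0]]
ft_force: [-1.0, -4.6, 1.9]
grip_width: 0.0001
gripper_force: 2.5
```

>>> jog_arm(plan="0 0 0 0.1 0 0 255;0 0 0 0.1 0 0 255;0 0 0 0.1 0 0 255")

```text
time_s: 6.1
position: [0.5168, 0.0395, 0.1334]
tool_rot: [[0.113, 0.994, -0.0], [0.994, -0.113, -0.001], [-0.001, 0.0, -1.0]]
ft_force: [-1.1, -5.3, 1.0]
grip_width: 0.0003
gripper_force: 2.5
```

>>> jog_arm(plan="0 0 0 0.1 0 0 255;0 0 0 0.1 0 0 255")

```text
time_s: 6.27
position: [0.5171, 0.0415, 0.1334]
tool_rot: [[0.113, 0.994, -0.0], [0.994, -0.113, -0.001], [-0.001, 0.0, -1.0]]
ft_force: [-0.9, -5.6, 1.5]
grip_width: -0.0001
gripper_force: 2.5
```

>>> jog_arm(plan="0 0 0 0.07 0 0 255;0 0 0 0.07 0 0 255")

```text
time_s: 6.43
position: [0.5173, 0.0429, 0.1334]
tool_rot: [[0.113, 0.994, -0.0], [0.994, -0.113, -0.001], [-0.001, 0.0, -1.0]]
ft_force: [-1.4, -4.9, 1.3]
grip_width: -0.0003
gripper_force: 2.5
```

>>> jog_arm(plan="0 0 0 0.06 0 0 255;0 0 0 0.06 0 0 255")

```text
time_s: 6.6
position: [0.5174, 0.0441, 0.1334]
tool_rot: [[0.113, 0.994, -0.0], [0.994, -0.113, -0.001], [-0.001, 0.0, -1.0]]
ft_force: [-1.5, -4.8, 1.5]
grip_width: 0.0001
gripper_force: 2.5
```

>>> jog_arm(plan="0 0 0 0.06 0 0 255;0 0 0 0.06 0 0 255")

```text
time_s: 6.77
position: [0.5175, 0.0453, 0.1334]
tool_rot: [[0.113, 0.994, -0.0], [0.994, -0.113, -0.001], [-0.001, 0.0, -1.0]]
ft_force: [-1.0, -5.3, 1.1]
grip_width: 0.0001
gripper_force: 2.5
```

>>> jog_arm(plan="0 0 0 0.07 0 0 255;0 0 0 0.07 0 0 255")

```text
time_s: 6.93
position: [0.5177, 0.0467, 0.1334]
tool_rot: [[0.113, 0.994, 0.0], [0.994, -0.113, -0.001], [-0.001, 0.0, -1.0]]
ft_force: [-0.5, -4.7, 1.6]
grip_width: 0.0003
gripper_force: 2.5
```

>>> jog_arm(plan="0 0 0 0.07 0 0 255;0 0 0 0.07 0 0 255")

```text
time_s: 7.1
position: [0.5178, 0.0481, 0.1334]
tool_rot: [[0.113, 0.994, -0.0], [0.994, -0.113, -0.001], [-0.001, 0.0, -1.0]]
ft_force: [-1.6, -4.8, 0.7]
grip_width: -0.0
gripper_force: 2.5
```

>>> jog_arm(plan="0 0 0 0.07 0 0 255;0 0 0 0.07 0 0 255")

```text
time_s: 7.27
position: [0.518, 0.0495, 0.1334]
tool_rot: [[0.113, 0.994, -0.0], [0.994, -0.113, -0.001], [-0.001, 0.0, -1.0]]
ft_force: [-1.3, -5.6, 0.1]
grip_width: 0.0002
gripper_force: 2.5
```

```bash
python3 -c "
from h import *
show((-110,60,133))
im=cam('top'); cv2.imwrite('pics/t3.png',cv2.resize(im['pixels'][150:270,235:385,::-1],None,fx=4,fy=4,interpolation=2))"
```

```text
t 7.27 case mm [-111.3   49.2  133.4] F case [-0.7 -5.7  0.1] grip 0.2 2.534987335166079
rot [[-0.0, 1.0, 0.0], [1.0, 0.0, -0.001], [-0.001, 0.0, -1.0]]
tool shift cm [1.08 0.13 0.04]
```

View pics/t3.png

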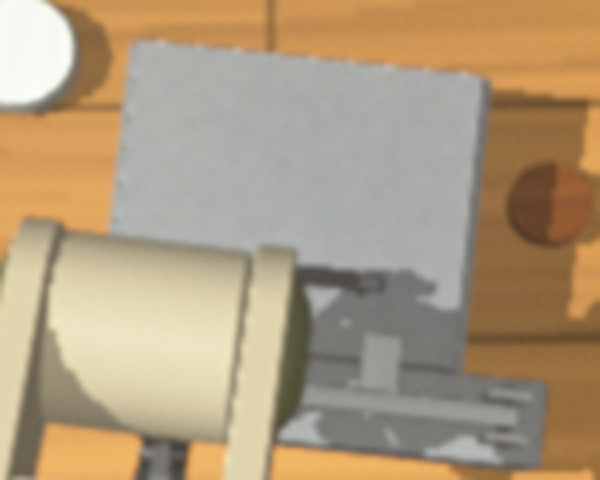

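The wrist hides the bolt here (it covers about (0-310, 220-480)), so I'll go on by feel.

>>> jog_arm(plan="0 0 0 0.07 0 0 255;0 0 0 0.07 0 0 255")

```text
time_s: 7.48
position: [0.5182, 0.0509, 0.1334]
tool_rot: [[0.113, 0.994, 0.0], [0.994, -0.113, -0.001], [-0.001, 0.0, -1.0]]
ft_force: [-0.8, -5.1, 1.3]
grip_width: -0.0001
gripper_force: 2.5
```

>>> jog_arm(plan="0 0 0 0.07 0 0 255;0 0 0 0.07 0 0 255")

```text
time_s: 7.65
position: [0.5183, 0.0523, 0.1334]
tool_rot: [[0.113, 0.994, 0.0], [0.994, -0.113, -0.001], [-0.001, 0.0, -1.0]]
ft_force: [-0.8, -4.8, 0.4]
grip_width: 0.0
gripper_force: 2.5
```

>>> jog_arm(plan="0 0 0 0.07 0 0 255;0 0 0 0.07 0 0 255")

```text
time_s: 7.82
position: [0.5185, 0.0537, 0.1334]
tool_rot: [[0.113, 0.994, 0.0], [0.994, -0.113, -0.001], [-0.001, 0.0, -1.0]]
ft_force: [-0.3, -4.9, 1.8]
grip_width: -0.0001
gripper_force: 2.5
```

>>> jog_arm(plan="0 0 0 0.07 0 0 255;0 0 0 0.07 0 0 255")

```text
time_s: 7.98
position: [0.5186, 0.0551, 0.1334]
tool_rot: [[0.113, 0.994, 0.0], [0.994, -0.113, -0.001], [-0.001, 0.0, -1.0]]
ft_force: [-1.3, -4.7, 1.2]
grip_width: -0.0002
gripper_force: 2.5
```

>>> jog_arm(plan="0 0 0 0.07 0 0 255;0 0 0 0.07 0 0 255")

```text
time_s: 8.15
position: [0.5187, 0.0558, 0.1334]
tool_rot: [[0.113, 0.994, -0.0], [0.994, -0.113, -0.002], [-0.002, 0.0, -1.0]]
ft_force: [-1.7, -12.7, 2.3]
grip_width: -0.0002
gripper_force: 6.1
```

>>> jog_arm(plan="0 0 0 0.02 0 0 255;0 0 0 0 0 0 255;0 0 0 0 0 0 255")

```text
time_s: 8.4
position: [0.5187, 0.0558, 0.1334]
tool_rot: [[0.113, 0.994, -0.0], [0.994, -0.113, -0.002], [-0.002, -0.0, -1.0]]
ft_force: [-1.7, -9.5, 1.5]
grip_width: -0.0002
gripper_force: 5.0
```

>>> jog_arm(plan="0 0 0 0.03 0 0 255;0 0 0 0.02 0 0 255;0 0 0 0 0 0 255")

```text
time_s: 8.65
position: [0.5187, 0.0558, 0.1334]
tool_rot: [[0.113, 0.994, -0.001], [0.994, -0.113, -0.003], [-0.003, -0.0, -1.0]]
ft_force: [-2.7, -12.1, 1.3]
grip_width: -0.0001
gripper_force: 6.4
```

The bolt is home: position is unchanged under rising force. Next, back off and go to the bar grip.

>>> jog_arm(plan="0 0 0 -0.5 0 0 255;0 0 0 -1.5 0 0 255;0 0 0 -1.5 0 -1 200;0 0 0 -2 0 -1 147;0 0 0 -1.1 0 0 147;0 0 0 0 0 0 147;0 0 0 0 0 0 147")

```text
time_s: 9.23
position: [0.5112, -0.0079, 0.1528]
tool_rot: [[0.114, 0.994, -0.001], [0.994, -0.114, 0.001], [0.001, -0.001, -1.0]]
ft_force: [0.5, 1.1, -1.3]
grip_width: 0.036
gripper_force: 0.0
```

```bash
python3 -c "
from h import *
show((-110,-10,93))
im=cam('top')
for k in ('bar_grip','lid_grip'):
  for q in models.tip_of('top',k)[:1]: print(k,q, (RC.T@(at_z(im,q['at'],.116)-TC)*1000).round(1))"
```

```text
t 9.23 case mm [-111.6   -8.5  152.8] F case [ 0.4  1.1 -1.3] grip 36.0 0.0
rot [[0.001, 1.0, -0.001], [1.0, -0.001, 0.001], [0.001, -0.001, -1.0]]
tool shift cm [-0.15  0.16  5.98]
lid_grip {'at': [308.2, 217.3], 'confidence': 0.91} [-41.8  -5.2 116. ]
```

>>> jog_arm(plan="0 0 0 -0.15 0.16 2 147;0 0 0 0 0 2 147;0 0 0 0 0 1.2 147;0 0 0 0 0 0.6 147;0 0 0 0 0 0 147")

```text
time_s: 9.8
position: [0.5122, -0.009, 0.0941]
tool_rot: [[0.112, 0.994, -0.003], [0.994, -0.112, 0.001], [0.0, -0.003, -1.0]]
ft_force: [-0.0, -0.6, -0.3]
grip_width: 0.0361
gripper_force: 0.0
```

>>> jog_arm(plan="0 0 0 0 0 0 230;0 0 0 0 0 0 255;0 0 0 0 0 0 255;0 0 0 0 0 0 255;0 0 0 0 0 0 255", grip_force=30)

```text
time_s: 10.22
position: [0.5124, -0.0095, 0.0961]
tool_rot: [[0.113, 0.994, -0.0], [0.994, -0.113, 0.0], [0.0, -0.0, -1.0]]
ft_force: [-4.8, 2.0, 6.7]
grip_width: 0.0119
gripper_force: 33.9
```

```bash
python3 -c "
from h import *
show((-110,-10,93))
import math
# arc for TCP (case y,z), grasp radius rel pivot; print per-row deltas (tool x=dy, tool z=-dz)
r=120;zz=[(r*math.cos(a),r*math.sin(a)) for a in np.radians(np.arange(0,97,6))]
for i in range(16): print(6*(i+1),round((zz[i+1][0]-zz[i][0])/10,2),round(-(zz[i+1][1]-zz[i][1])/10,2))"
```

```text
t 10.22 case mm [-110.2  -10.    96.1] F case [-5.   1.5  6.7] grip 11.9 33.949888944625854
rot [[-0.001, 1.0, -0.0], [1.0, 0.001, 0.0], [0.0, -0.0, -1.0]]
tool shift cm [-0.    0.02  0.31]
6 -0.07 -1.25
12 -0.2 -1.24
18 -0.33 -1.21
24 -0.45 -1.17
30 -0.57 -1.12
36 -0.68 -1.05
42 -0.79 -0.98
48 -0.89 -0.89
54 -0.98 -0.79
60 -1.05 -0.68
66 -1.12 -0.57
72 -1.17 -0.45
78 -1.21 -0.33
84 -1.24 -0.2
90 -1.25 -0.07
96 -1.25 0.07
```

>>> jog_arm(plan="0 0 0 -0.03 0 -0.6 255;0 0 0 -0.04 0 -0.6 255;0 0 0 -0.1 0 -0.62 255;0 0 0 -0.1 0 -0.62 255;0 0 0 0 0 0 255")

```text
time_s: 10.63
position: [0.512, -0.0127, 0.1209]
tool_rot: [[0.113, 0.994, -0.001], [0.994, -0.113, -0.0], [-0.001, -0.001, -1.0]]
ft_force: [-5.9, -1.3, -1.6]
grip_width: 0.0108
gripper_force: 32.4
```

>>> jog_arm(plan="0 0 0 -0.33 0 -1.21 255;0 0 0 -0.45 0 -1.17 255;0 0 0 -0.57 0 -1.12 255;0 0 0 -0.68 0 -1.05 255;0 0 0 0 0 0 255")

```text
time_s: 11.05
position: [0.5096, -0.0337, 0.1669]
tool_rot: [[0.113, 0.994, -0.0], [0.994, -0.113, -0.001], [-0.001, -0.0, -1.0]]
ft_force: [-6.1, -0.2, -0.4]
grip_width: 0.0114
gripper_force: 32.0
```

```bash
python3 -c "
from h import *
show((-110,-33,162))"
```

```text
t 11.05 case mm [-110.2  -34.4  166.9] F case [-6.  -0.9 -0.4] grip 11.4 32.03771710395813
rot [[0.0, 1.0, -0.0], [1.0, -0.0, -0.001], [-0.001, -0.0, -1.0]]
tool shift cm [0.14 0.02 0.49]
```

>>> jog_arm(plan="0 0 0 -0.79 0 -0.98 255;0 0 0 -0.89 0 -0.89 255;0 0 0 -0.98 0 -0.79 255;0 0 0 -1.05 0 -0.68 255;0 0 0 -1.12 0 -0.57 255;0 0 0 -1.17 0 -0.45 255;0 0 0 -1.21 0 -0.33 255;0 0 0 -1.24 0 -0.2 255;0 0 0 -1.25 0 -0.07 255;0 0 0 0 0 0 255")

```text
time_s: 11.88
position: [0.4984, -0.1307, 0.2159]
tool_rot: [[0.114, 0.993, -0.001], [0.993, -0.114, 0.0], [-0.0, -0.001, -1.0]]
ft_force: [-7.3, 1.7, 0.9]
grip_width: 0.0114
gripper_force: 33.8
```

```bash
python3 -c "
from h import *
show((-110,-130,212))
im=cam('side'); cv2.imwrite('pics/s4.png',cv2.resize(im['pixels'][150:350,200:460,::-1],None,fx=3,fy=3,interpolation=2))"
```

```text
t 11.88 case mm [-110.3 -132.   215.9] F case [-7.4  0.8  0.9] grip 11.4 33.79872679710388
rot [[0.001, 1.0, -0.001], [1.0, -0.001, -0.0], [-0.0, -0.001, -1.0]]
tool shift cm [0.2  0.03 0.39]
```

View pics/s4.png

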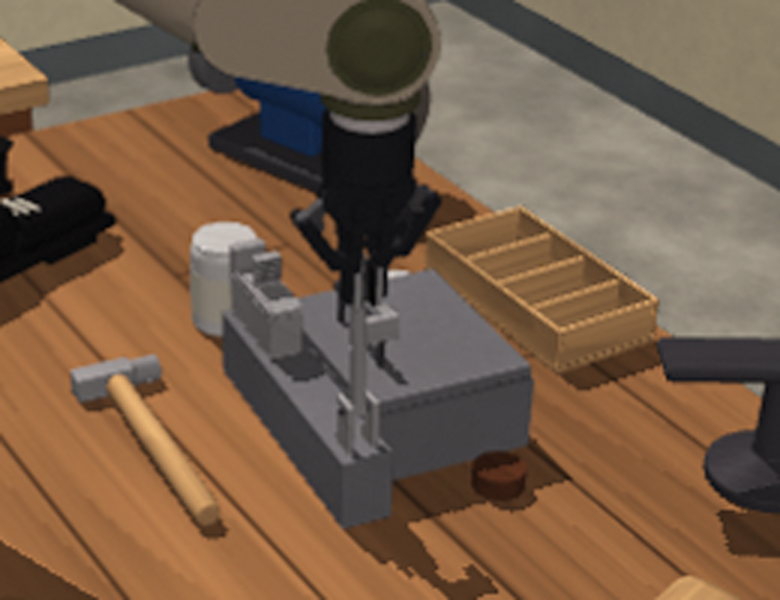

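The bar stands upright between the fingers, running from about (355,450) to (362,265). I'll release it and rise clear.

>>> jog_arm(plan="0 0 0 0 0 0 200;0 0 0 0 0 0 147;0 0 0 0 0 0 147;0 0 0 0 0 0 147;0 0 0 0 0 -1 147;0 0 0 0 0 -2 147;0 0 0 0 0 -3 147;0 0 0 0 0 -3 147;0 0 0 0 0 0 147")

```text
time_s: 12.68
position: [0.5009, -0.1297, 0.3107]
tool_rot: [[0.112, 0.994, 0.01], [0.994, -0.112, -0.005], [-0.004, 0.01, -1.0]]
ft_force: [-0.1, -0.1, 0.4]
grip_width: 0.0361
gripper_force: 0.0
```

```bash
python3 -c "
from h import *
show((-45,10,240))"
```

```text
t 12.68 case mm [-108.  -130.8  310.7] F case [-0.1 -0.1  0.4] grip 36.1 0.0
rot [[-0.001, 1.0, 0.01], [1.0, 0.001, -0.004], [-0.004, 0.01, -1.0]]
tool shift cm [14.1   6.24  7.08]
```

>>> jog_arm(plan="0 0 0 2.33 1.03 0 120;0 0 0 2.33 1.03 0 120;0 0 0 2.33 1.03 0 120;0 0 0 2.33 1.03 0 120;0 0 0 2.33 1.03 0 120;0 0 0 2.33 1.03 0 120;0 0 0 0 0 3 120;0 0 0 0 0 3 120;0 0 0 0 0 0 120;0 0 0 0 0 0 120")

```text
time_s: 13.52
position: [0.5763, 0.003, 0.2444]
tool_rot: [[0.113, 0.994, -0.002], [0.994, -0.112, 0.0], [0.0, -0.002, -1.0]]
ft_force: [0.6, -0.2, 0.7]
grip_width: 0.0451
gripper_force: 0.0
```

```bash
python3 -c "
from h import *
show((-45,10,104))
im=cam('side'); cv2.imwrite('pics/s5.png',cv2.resize(im['pixels'][150:350,200:460,::-1],None,fx=3,fy=3,interpolation=2))"
```

```text
t 13.52 case mm [-48.1   9.6 244.4] F case [ 0.6 -0.2  0.7] grip 45.1 0.0
rot [[-0.001, 1.0, -0.002], [1.0, 0.001, 0.0], [0.0, -0.002, -1.0]]
tool shift cm [ 0.04  0.35 14.04]
```

View pics/s5.png

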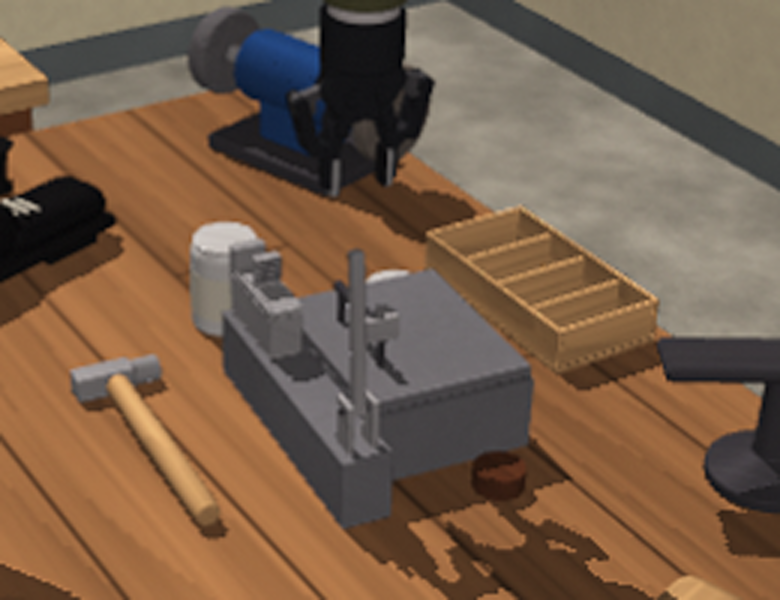

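The bar stands alone and the lid is shut. Next, down to the handle.

>>> jog_arm(plan="0 0 0 0 0.35 3 120;0 0 0 0 0 3 120;0 0 0 0 0 3 120;0 0 0 0 0 3 120;0 0 0 0 0 1.5 120;0 0 0 0 0 0.5 120;0 0 0 0 0 0 120")

```text
time_s: 14.15
position: [0.5807, 0.0022, 0.1056]
tool_rot: [[0.113, 0.994, 0.001], [0.994, -0.113, -0.0], [-0.0, 0.001, -1.0]]
ft_force: [0.3, -0.8, 0.6]
grip_width: 0.0453
gripper_force: 0.0
```

>>> jog_arm(plan="0 0 0 0 0 0 200;0 0 0 0 0 0 255;0 0 0 0 0 0 255;0 0 0 0 0 0 255;0 0 0 0 0 0 255;0 0 0 0 0 0 255", grip_force=40)

```text
time_s: 14.65
position: [0.5791, 0.0026, 0.1066]
tool_rot: [[0.112, 0.994, -0.001], [0.994, -0.112, -0.0], [-0.001, -0.001, -1.0]]
ft_force: [-7.4, -0.7, 8.9]
grip_width: 0.0095
gripper_force: 39.3
```

```bash
python3 -c "
from h import *
show((-45,10,104))
a0=np.degrees(np.arctan2(47,130)); r=np.hypot(47,130)
A=np.radians(180-a0-np.arange(0,73,4)); x=r*np.cos(A);z=r*np.sin(A)
for i in range(18): print(4*(i+1),round((x[i+1]-x[i])/10,2),round((z[i]-z[i+1])/10,2))"
```

```text
t 14.65 case mm [-45.3   9.5 106.6] F case [-7.3 -1.5  8.9] grip 9.5 39.27213370800018
rot [[-0.001, 1.0, -0.001], [1.0, 0.001, -0.001], [-0.001, -0.001, -1.0]]
tool shift cm [0.05 0.03 0.26]
4 0.36 -0.9
8 0.42 -0.87
12 0.48 -0.84
16 0.54 -0.8
20 0.59 -0.76
24 0.64 -0.72
28 0.69 -0.67
32 0.74 -0.62
36 0.78 -0.57
40 0.82 -0.51
44 0.85 -0.45
48 0.88 -0.39
52 0.91 -0.33
56 0.93 -0.27
60 0.94 -0.2
64 0.96 -0.14
68 0.96 -0.07
72 0.96 -0.0
```

>>> jog_arm(plan="0 0 0 0 0.18 -0.45 255;0 0 0 0 0.18 -0.45 255;0 0 0 0 0.42 -0.87 255;0 0 0 0 0.48 -0.84 255;0 0 0 0 0.54 -0.8 255;0 0 0 0 0 0 255")

```text
time_s: 15.15
position: [0.5956, 0.0007, 0.14]
tool_rot: [[0.112, 0.994, -0.006], [0.994, -0.112, 0.0], [-0.001, -0.006, -1.0]]
ft_force: [-12.8, -0.7, 8.7]
grip_width: 0.009
gripper_force: 40.4
```

>>> jog_arm(plan="0 0 0 0 0.59 -0.76 255;0 0 0 0 0.64 -0.72 255;0 0 0 0 0.69 -0.67 255;0 0 0 0 0.74 -0.62 255;0 0 0 0 0.78 -0.57 255;0 0 0 0 0 0 255")

```text
time_s: 15.65
position: [0.6297, -0.0033, 0.1758]
tool_rot: [[0.112, 0.994, -0.005], [0.994, -0.112, -0.001], [-0.001, -0.005, -1.0]]
ft_force: [-18.9, -0.0, 22.5]
grip_width: 0.0095
gripper_force: 40.7
```

```bash
python3 -c "
from h import *
show((-45,10,104))"
```

```text
t 15.65 case mm [  5.7   9.4 175.8] F case [-18.8  -2.2  22.5] grip 9.5 40.697808265686035
rot [[-0.001, 1.0, -0.005], [1.0, 0.001, -0.001], [-0.001, -0.005, -1.0]]
tool shift cm [ 0.07 -5.04  7.21]
```

The force points radially outward, so my arc radius is a little short. I'll relax it outward and go on.

>>> jog_arm(plan="0 0 0 0 0 -0.2 255;0 0 0 0 0.6 -0.65 255;0 0 0 0 0.85 -0.54 255;0 0 0 0 0.88 -0.48 255;0 0 0 0 0 0 255")

```text
time_s: 16.07
position: [0.6551, -0.0062, 0.1914]
tool_rot: [[0.113, 0.994, -0.002], [0.994, -0.113, -0.0], [-0.0, -0.002, -1.0]]
ft_force: [-2.4, -0.4, 0.3]
grip_width: 0.0094
gripper_force: 40.4
```

>>> jog_arm(plan="0 0 0 0 0.91 -0.45 255;0 0 0 0 0.93 -0.4 255;0 0 0 0 0.95 -0.33 255;0 0 0 0 0 0 255")

```text
time_s: 16.4
position: [0.6828, -0.0094, 0.2011]
tool_rot: [[0.113, 0.994, -0.003], [0.994, -0.113, 0.0], [-0.0, -0.003, -1.0]]
ft_force: [1.9, -2.8, -12.2]
grip_width: 0.0089
gripper_force: 39.3
```

```bash
python3 -c "
from h import *
show((-45,10,104))"
```

```text
t 16.4 case mm [ 59.1   9.3 201.1] F case [  2.2  -2.6 -12.2] grip 8.9 39.30369436740875
rot [[-0.0, 1.0, -0.003], [1.0, 0.0, -0.0], [-0.0, -0.003, -1.0]]
tool shift cm [  0.07 -10.38   9.75]
```

>>> jog_arm(plan="0 0 0 0 0.9 -0.05 255;0 0 0 0 0.9 0 255;0 0 0 0 0.9 0.05 255;0 0 0 0 0.3 0 255;0 0 0 0 0 0 255")

```text
time_s: 16.82
position: [0.7127, -0.0129, 0.2043]
tool_rot: [[0.113, 0.994, 0.002], [0.994, -0.113, -0.001], [-0.001, 0.002, -1.0]]
ft_force: [-3.1, -2.2, 0.3]
grip_width: 0.009
gripper_force: 40.5
```

```bash
python3 -c "
from h import *
show((-45,10,104))"
```

```text
t 16.82 case mm [ 89.2   9.3 204.3] F case [-2.8 -2.6  0.3] grip 9.0 40.45274198055267
rot [[-0.0, 1.0, 0.002], [1.0, 0.0, -0.001], [-0.001, 0.002, -1.0]]
tool shift cm [  0.08 -13.44  10.  ]
```

>>> jog_arm(plan="0 0 0 0 0 0 210;0 0 0 0 0 0 175;0 0 0 0 0 0 175;0 0 0 0 0 0 175;0 0 0 0 0 -0.5 175;0 0 0 0 0 -1.5 175;0 0 0 0 0 -2.5 175;0 0 0 0 0 -3 175;0 0 0 0 0 -3 175;0 0 0 0 0 0 175")

```text
time_s: 17.65
position: [0.7135, -0.0125, 0.3154]
tool_rot: [[0.112, 0.994, 0.012], [0.994, -0.112, -0.002], [-0.001, 0.012, -1.0]]
ft_force: [-0.3, -0.2, 1.4]
grip_width: 0.0269
gripper_force: 0.0
```

```bash
python3 -c "
from h import *
show((-45,10,104))
im=cam('side'); cv2.imwrite('pics/s6.png',cv2.resize(im['pixels'][150:350,200:460,::-1],None,fx=3,fy=3,interpolation=2))"
```

```text
t 17.65 case mm [ 90.    9.7 315.4] F case [-0.3 -0.3  1.4] grip 26.9 0.0
rot [[-0.001, 1.0, 0.012], [1.0, 0.001, -0.001], [-0.001, 0.012, -1.0]]
tool shift cm [  0.05 -13.75  20.97]
```

View pics/s6.png

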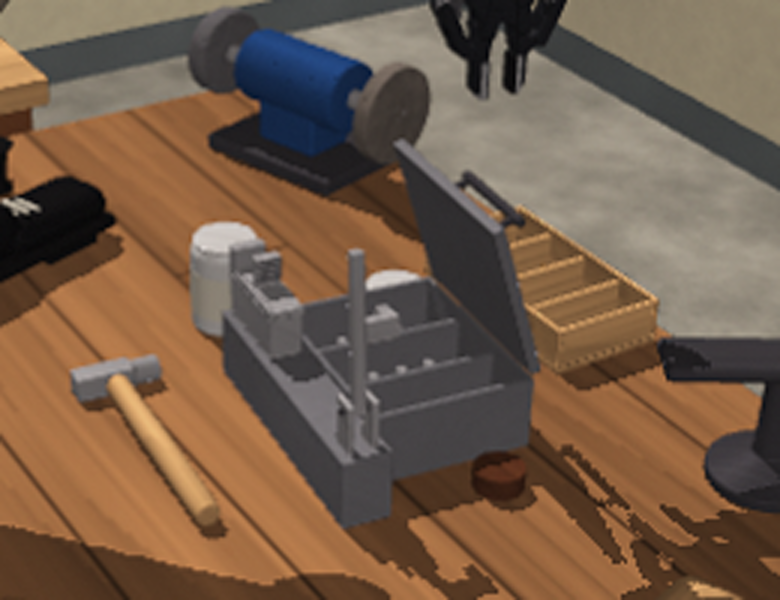

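The lid stands well open at about (400-535, 145-370), the bar is upright at (357,255-450), the other things are in place, and the gripper is clear at (500,50).

```bash
python3 -c "
from h import *
print(job.close_job())"
```

```text
the job is handed in; nothing more can be done
None
```

The die case is open and the job is handed in after about 18 s: the bolt is home against the post (about 13 N at the wrist at most), the latch bar stands upright, the lid holds at roughly 70°, and the gripper touches nothing.

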